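# Unlatch the transit case and pack the desk clock

## Robot

A 6-joint arm with a two-finger parallel gripper is mounted at the origin on the work surface. World frame = base frame: x ahead of the robot, y to its left, z up, the work surface at z = 0. Lengths are in m, angles in rad, forces in N, time in s.
With the tool pointing down it reaches from about 0.275 to 0.875 m from the base axis. Payload 12.5 kg.
Tool frame: the origin (TCP) lies midway between the tips of the shut fingers; the grasp point (between the pads) lies 19 mm behind it; z points along the fingers, y is the line along which they close (so a half turn about z gives the same grasp; the last joint's range is limited). The gripper opens to 85 mm and grips with 20 to 120 N. Pads are 22 mm wide; open, the fingers measure 114 mm over their backs; the gripper's body (76 mm by 85 mm) begins 54 mm behind the grasp point. The pads swing forward as they close: fully open they stand 13 mm farther back than shut.
Start: joints at [-1.335, 0.351, 1.652, -0, 1.139, -0.085], TCP at [0.173, -0.522, 0.231] pointing down, gripper open.
Joint ranges: [-2.75, 2.75], [-0.79, 2.1], [0.01, 2.65], [-1.57, 4.71], [0.07, 3.14], [-2.87, 2.87]. Speed limits (rad/s): [2.22, 2.22, 2.79, 3.14, 3.14, 3.14].

## Interface

Orientations are given as a rotation vector (axis times angle).
In Python, from rig import ctrl gives the robot as it stands.
- The arm moves only by the tool arm_command, never from a script. Its argument "commands" is a list of rows, each a list of 3 entries, a list of its own where there are three numbers: the shift along the tool's x, y, z scaled (see below), then the turn, a rotation vector about the tool's x, y, z scaled (see below), then the closure, from -1 (fully open) to 1 (shut). In form: [[[dx, dy, dz], [rx, ry, rz], claw], ...]. A call has 1 to 8 rows; each row shifts and turns the commanded pose from where the row before left it, along the tool's axes as they then stand; what a row does not reach is not made up. The controller multiplies each number of a shift by 40 mm and each number of a turn by 4 degrees. A row lasts 1/8 s, in which the tool goes at most 62.5 mm and 10.7 degrees, less where a joint would pass 70% of its speed; a pose out of reach is approached as far as the arm can. A call with a number of a shift or a turn outside -1 to 1 is refused whole. A call with a gripper value outside its range is refused whole. The fingers move at their own pace and stop on an object; "newtons" is the grip in N (left out, the last holds). Time passes only in rows, so rows that do not move let the fingers close. It gives the time, the measured TCP pose, the force, the opening and the grip force at its end, in the units of the state.
- ctrl.get_obs(): the state, without advancing time (a new reading comes with each control period).
- ctrl.capture(name): name is "side" or "top" or "wrist"; returns a dict with "image" (384x512x3 uint8, red, green, blue), "z_map" (384x512 float32, m along the optical axis (not along the pixel's ray), 0 where there is no reading), "fx", "fy", "cx", "cy" (pixels), "k1" (the pictures are not rectified: a ray, as slopes to the right and down, at radius r is drawn at 1 + k1 r^2 times it, then the intrinsics apply), "rvec" (rotation vector, rad) and "tvec" (3), from world to camera coordinates, as OpenCV has them; the wrist camera has in their place "hand_eye" (4x4, takes a point from camera to tool coordinates, whose origin is the TCP and whose axes are the flange's). Camera axes: x right, y down, z forward; pixel columns grow to the right and rows downward; lengths in m; the calibration is good to about 2 mm. A picture is of the moment at which its call begins: read the wrist's pose just before it.
- ctrl.job_done(): hands the job in; it is judged then, once.
The state is a dict: "time": time; "qpos": joint angles; "qd": joint speeds; "joint_torque": joint torques, N m; "position": TCP position; "orientation": TCP orientation; "force": force on the tool from outside, world axes, zero at the start; "wrist_torque": the same for the moment, N m; "finger_gap": finger opening in m; "finger_force": force on a finger pad.
Only numpy, scipy, OpenCV 4.12 (cv2) and the standard library are available. Lean on these libraries where they do the work, as an engineer would, in place of code of your own. Each camera call takes 0.05 s, during which the arm holds its last target. There are 200 camera calls.

## Task

Lift the lever of the case's draw latch up and over, past centre, so that its wire bail drops free of the keeper while the lid is still down; then swing the lid open until it stands about upright and stays. Take the wooden desk clock out of the carton and stand it on the bench, let go, then take it again across its broad side (its 60 mm width) and lower it upright into the channel in the case's foam, resting on the bottom and in the middle of the channel. Do not drop or tip the clock, leave the lid open, and leave the tumbler, tape roll and mug alone.

Things in the scene. Friction and masses are not known exactly. Their poses are not given: they have to be found in the camera images.
- case: Fixed plywood transit case with aluminium corners, 180 (x) x 200 (y) x 102 mm high without its lid, walls 10 mm; origin at the centre of its underside on the bench. Latch on its -x front face, lid hinged on its +x rear edge. Inside is dark grey foam (top 97 mm above the bench) with one open-topped channel in its middle.
- bed (a point): Centre of the floor of the foam channel, 20 mm above the bench, axes as the case's. The channel is 48 mm wide along x and 130 mm long along y. The clock's underside centre belongs here, its 60 mm width along y (either way round), up to 20 mm off along y is fine. Beside the clock 35 mm are then free for fingers at each end along y, only 4 mm along x.
- lid (a joint): Lid angle, rad: 0 shut, 1.57 upright, stop at 1.8. 180 x 200 x 12 mm plywood, 0.4 kg, with a stiff friction hinge: it stays wherever it is left and takes about 6 N at its handle to lift. Held shut by the latch.
- lid_hinge (a point): Middle of the lid's hinge line (rear edge, 102.5 mm above the bench); the hinge axis is case y. Axes turn with the lid: when shut they are the case's.
- lid_grip (a point): Grip point in the lid's black upright fin handle: 16 mm thick (case y), 42 long (x), 36 tall above the lid's top, which is 114.5 mm above the bench. When shut the point is 23 mm above the lid's top, 152 mm in front of the hinge line, 50 mm to +y of the case's middle, 28 mm behind the lid's front edge. Pinch it along y; it may pivot between the fingers as the lid swings.
- lever (a joint): Angle of the latch lever, rad: 0 latched (flat on the lid, pointing rearwards, +x), grows as its free end is lifted up and over towards the front (-x); 1.57 upright, stop at 2.35. An over-centre spring holds it near 0 (a few newtons at the free end); past upright it falls forward to the stop, and the bail drops about 28 mm and hangs ahead of the keeper. Swings freely once the lid is open.
- lever_pivot (a point): The lever's pivot: 190 mm in front of the lid hinge line (10 mm ahead of the case's front face), 45 mm to -y of the case's middle, 126.5 mm above the bench. Lever pivot axis is case y. When latched its axes are the case's; they turn with the lever.
- lever_grip (a point): Grip point in the upright thumb tab at the lever's free end: 78 mm behind the pivot and 12 mm above it when latched (24 mm above the lid's top). Steel tab 20 mm wide along case y, 12 mm thick, 28 mm tall, on the 20 mm wide, 6 mm thick steel lever. Pinch it along y; it may pivot between the fingers.
- bail_bar (a point): Middle of the cross bar of the steel wire bail (loop 30 mm wide, 60 mm long) that hangs from the lever. Latched, the bar is hooked under the steel keeper ledge on the case's front face, about 85 mm above the bench; free, it hangs about 25 mm lower and over 20 mm in front of the face. With the lid upright the bail lies across the lid's top edge, some 285 mm above the bench, its bar jutting about 15 mm inwards past the lid.
- carton: Fixed open cardboard carton with two cells side by side, 122 (x) x 151 (y) mm, walls 5 mm, top 92 mm above the bench; origin at the centre of its underside. Each cell is 112 mm along carton x and about 68 mm along y, floor 10 mm above the bench; centres 36.5 mm either side in y. One cell holds the clock, the other the tumbler. Low flaps stick out 30 mm at the x ends.
- clock: Wooden desk clock: block 40 mm deep (x) x 60 wide (y) x 80 high, about 0.3 kg, round white dial on its -x face; origin at the centre of its underside. It starts upright in a carton cell, its width across the cell with 4 mm gaps (too narrow for fingers), and some 30 mm free at its front and back: there it can only be taken across its 40 mm depth. Its top is then 90 mm above the bench.
- tumbler: Bystander: drinking glass, 58 mm across, 75 mm tall, standing in the other carton cell; origin at the centre of its underside.
- tape_roll: Bystander: clear tape roll lying flat, 104 mm across, 48 mm high; origin at the centre of its underside.
- mug: Bystander: white mug, 80 mm across, 90 mm tall; origin at the centre of its underside.

How it is judged:
By the outcome, as a careful person would: the job done as asked, in the order asked, and still so for the second after the job is handed in, with the robot touching nothing.
It also fails if it takes over 72 s, if anything falls off the work surface, if the arm or the gripper's body presses on something with over 40 N, if the wrist force passes 120 N, or if a joint passes its speed limit or range.

## Working session

There is one attempt and no reset: what is moved stays moved. The work goes in short steps, Python scripts to look and compute and a tool call to move; the robot and the scene stay as the last step left them, time stands still between calls to the robot, and variables do not carry over. Pictures are saved under pics/ and viewed, at most 10 in all, crops included, and the job is handed in when it is done.

Besides the shell and the picture viewer there is one more tool, called after "Emit:" as name(argument=value, ...), one argument or row to a line, values as JSON. arm_command: Moves the arm, as the interface text tells. Its arguments: {"type":"object","properties":{"commands":{"type":"array"},"newtons":{"type":"number"}},"required":["commands"]}

```bash
mkdir -p pics
cat > h.py <<'E'
import numpy as np, cv2
from rig import ctrl
from scipy.spatial.transform import Rotation as R
def cap(n):
    o=ctrl.get_obs(); c=ctrl.capture(n); c['o']=o; return c
def cloud(c):
    im=c['image'];z=c['z_map'];h,w=z.shape
    u,v=np.meshgrid(np.arange(w),np.arange(h))
    K=np.array([[c['fx'],0,c['cx']],[0,c['fy'],c['cy']],[0,0,1]])
    p=cv2.undistortPoints(np.stack([u,v],-1).reshape(-1,1,2).astype(float),K,np.array([c['k1'],0,0,0,0.])).reshape(h,w,2)
    P=np.dstack([p*z[...,None],z])
    if 'hand_eye' in c:
        H=np.array(c['hand_eye']);P=P@H[:3,:3].T+H[:3,3]
        o=c['o'];P=P@R.from_rotvec(o['orientation']).as_matrix().T+o['position']
    else:
        M=R.from_rotvec(np.ravel(c['rvec'])).as_matrix();P=(P-np.ravel(c['tvec']))@M
    P[z<=0]=np.nan
    return P
def save(c,n): cv2.imwrite('pics/'+n,c['image'][...,::-1])
E
python3 - <<'E'
from h import *
t=cap('top');s=cap('side')
save({'image':np.vstack([t['image'],s['image']])[:, :]},'a.png')
im=cv2.resize(np.hstack([t['image'],s['image']]),(800,300));save(t,'top.png');save(s,'side.png')
np.save('top.npy',cloud(t));np.save('side.npy',cloud(s))
P=cloud(t)
for v in range(0,384,48): print([tuple(np.round(P[v,u],3)) for u in range(0,512,128)])
o=ctrl.get_obs();print(o['orientation'],o['position'],R.from_rotvec(o['orientation']).as_matrix().round(3),o['finger_gap'],o['time'])
E
```

```text
[(np.float64(1.671), np.float64(1.477), np.float64(-0.76)), (np.float64(1.673), np.float64(0.765), np.float64(-0.749)), (np.float64(1.687), np.float64(0.064), np.float64(-0.75)), (np.float64(1.701), np.float64(-0.642), np.float64(-0.746))]
[(np.float64(1.388), np.float64(1.444), np.float64(-0.751)), (np.float64(1.395), np.float64(0.75), np.float64(-0.747)), (np.float64(1.288), np.float64(0.064), np.float64(-0.502)), (np.float64(1.426), np.float64(-0.637), np.float64(-0.755))]
[(np.float64(1.123), np.float64(1.426), np.float64(-0.762)), (np.float64(0.865), np.float64(0.508), np.float64(-0.003)), (np.float64(0.873), np.float64(0.07), np.float64(-0.004)), (np.float64(0.881), np.float64(-0.371), np.float64(-0.002))]
[(np.float64(0.858), np.float64(1.394), np.float64(-0.749)), (np.float64(0.697), np.float64(0.499), np.float64(-0.002)), (np.float64(0.693), np.float64(0.069), np.float64(0.048)), (np.float64(0.711), np.float64(-0.365), np.float64(0.004))]
[(np.float64(0.605), np.float64(1.373), np.float64(-0.75)), (np.float64(0.534), np.float64(0.49), np.float64(0.004)), (np.float64(0.541), 
[... 303 characters left out ...]
float64(-0.359), np.float64(-0.003))]
[(np.float64(0.189), np.float64(1.01), np.float64(-0.202)), (np.float64(0.222), np.float64(0.475), np.float64(0.002)), (np.float64(0.228), np.float64(0.062), np.float64(0.003)), (np.float64(0.233), np.float64(-0.355), np.float64(-0.001))]
[(np.float64(-0.037), np.float64(1.125), np.float64(-0.423)), (np.float64(0.071), np.float64(0.47), np.float64(-0.004)), (np.float64(0.171), np.float64(0.07), np.float64(0.411)), (np.float64(0.256), np.float64(-0.097), np.float64(0.774))]
[-3.10023537e+00 -5.01556836e-01  1.09853777e-04] [ 0.17338416 -0.521648    0.23081538] [[ 0.949  0.315 -0.   ]
 [ 0.315 -0.949  0.001]
 [ 0.    -0.001 -1.   ]] 0.08536282984203045 0.1
```

View pics/top.png

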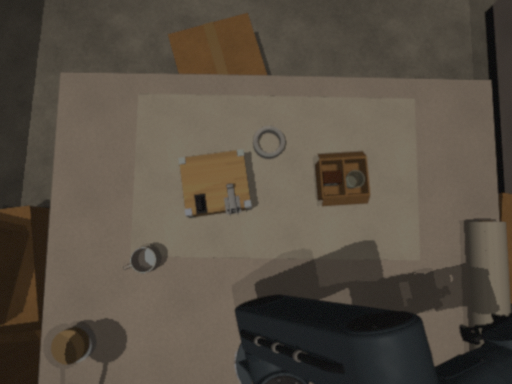

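View pics/side.png

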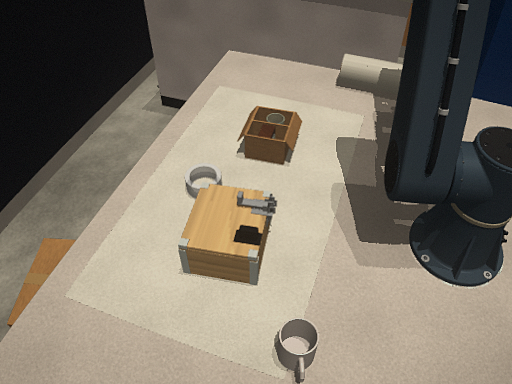

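Top view: case centred near (215,183) with the lever at (232,198) and handle at (200,204), front facing the robot. Carton is at (343,180), with the clock in its left cell (330,175) and the tumbler in the right cell (354,180). Tape roll is at (269,142), mug at (145,258). The side view agrees.

Run:
```python
from h import *
for f in ('top.npy','side.npy'):
    P=np.load(f).reshape(-1,3);P=P[~np.isnan(P[:,0])]
    def box(n,lo,hi,z0,z1):
        m=(P[:,0]>lo[0])&(P[:,0]<hi[0])&(P[:,1]>lo[1])&(P[:,1]<hi[1])&(P[:,2]>z0)&(P[:,2]<z1)
        q=P[m]
        if len(q)<5: print(n,len(q));return
        r=cv2.minAreaRect(q[:,:2].astype(np.float32));print(f,n,len(q),np.round(r[0],4),np.round(r[1],4),round(r[2],2),'zmed',np.median(q[:,2]).round(4))
    box('lid',(.4,0.1),(.8,.45),.108,.120)
    box('handle',(.4,0.22),(.6,.45),.135,.16)
    box('lever',(.4,0.1),(.7,.225),.123,.16)
    box('carton',(.5,-.35),(.75,-.05),.083,.1)
    box('cartonall',(.5,-.35),(.75,-.05),.02,.1)
    box('tape',(.62,0.0),(.8,.13),.02,.06)
    box('mug',(.3,.3),(.5,.5),.02,.1)
c=cap('side');P=cloud(c)
im=c['image'][90:175,225:315];save({'image':cv2.resize(im,None,fx=8,fy=7,interpolation=cv2.INTER_CUBIC)},'carton.png')
t=cap('top')
```

```text
top.npy lid 3406 [0.5529 0.1955] [0.194  0.2004] 8.35 zmed 0.1138
top.npy handle 81 [0.49   0.2351] [0.042  0.0157] 8.54 zmed 0.1485
top.npy lever 221 [0.4969 0.1783] [0.0891 0.101 ] 13.32 zmed 0.1298
top.npy carton 964 [ 0.5835 -0.2087] [0.1448 0.1527] 4.07 zmed 0.0897
top.npy cartonall 2083 [ 0.585  -0.2085] [0.1715 0.1529] 4.03 zmed 0.0813
top.npy tape 339 [0.7062 0.0395] [0.1046 0.0785] 0.14 zmed 0.0457
top.npy mug 270 [0.3295 0.4177] [0.0584 0.095 ] 0.68 zmed 0.0672
side.npy lid 4458 [0.548  0.1949] [0.1996 0.2019] 8.76 zmed 0.114
side.npy handle 170 [0.4876 0.2375] [0.0414 0.018 ] 6.53 zmed 0.1473
side.npy lever 382 [0.5027 0.1446] [0.0922 0.037 ] 11.87 zmed 0.1299
side.npy carton 876 [ 0.5821 -0.2075] [0.1413 0.1568] 4.55 zmed 0.0897
side.npy cartonall 2408 [ 0.5841 -0.2064] [0.1689 0.1581] 4.31 zmed 0.0756
side.npy tape 375 [0.7047 0.0411] [0.0813 0.105 ] 89.05 zmed 0.0452
side.npy mug 898 [0.3291 0.4182] [0.0931 0.0578] 89.88 zmed 0.0642
```

```bash
cat > plan.py <<'E'
from h import *
import sys
def Rt(yaw,tilt=0): # tool down, tool x at yaw (deg); tilt about tool y
    return R.from_euler('z',yaw,degrees=True)*R.from_euler('x',180,degrees=True)*R.from_euler('y',tilt,degrees=True)
def plan(ways,p=None,r=None):
    """ways: (xyz,yaw,claw,rate[,tilt]); prints rows; shifts in the frame at the row's start"""
    if p is None:
        o=ctrl.get_obs();p=np.array(o['position']);r=R.from_rotvec(o['orientation'])
    out=[]
    for w in ways:
        xyz,yaw,claw,rate=w[:4];rt=Rt(yaw,*w[4:])
        for k in range(200):
            d=r.inv().apply(np.array(xyz)-p)/.04; a=np.degrees((r.inv()*rt).as_rotvec())/4
            n=max(abs(d).max()/rate,np.linalg.norm(d)*40/58/rate,abs(a).max()/1.0,np.linalg.norm(a)*4/10.5)
            n=max(1,int(np.ceil(n-.02)))
            dd=(d/n).round(2);aa=(a/n).round(2)
            out.append([list(map(float,dd)),list(map(float,aa)),claw])
            p=p+r.apply(dd*.04);r=r*R.from_rotvec(np.radians(aa*4))
            if n==1:break
    for i in range(0,len(out),8): print(str(out[i:i+8]).replace(' ',''))
    return p,r
C=np.array([.5577,.1958]);CY=8.5
def case(x,y,z):
    c,s=np.cos(np.radians(CY)),np.sin(np.radians(CY))
    return [C[0]+c*x-s*y,C[1]+s*x+c*y,z]
E
python3 - <<'E'
from plan import *
c=cap('wrist');print(np.round(c['hand_eye'],3),c['fx'])
plan([((.45,.14,.30),8.5,-1,1)])
E
```

```text
[[-0.001 -0.965 -0.264  0.066]
 [ 1.    -0.001  0.    -0.001]
 [-0.001 -0.264  0.965 -0.142]
 [ 0.     0.     0.     1.   ]] 287.3406344104559
[[[0.84,-0.97,-0.12],[-0.0,0.0,0.18],-1],[[0.83,-0.98,-0.12],[-0.0,0.0,0.18],-1],[[0.82,-0.99,-0.12],[-0.0,0.0,0.18],-1],[[0.8,-1.0,-0.12],[-0.0,0.0,0.18],-1],[[0.72,-0.91,-0.11],[-0.0,0.0,0.16],-1],[[0.71,-0.92,-0.11],[-0.0,0.0,0.16],-1],[[0.7,-0.93,-0.11],[-0.0,0.0,0.16],-1],[[0.69,-0.94,-0.11],[-0.0,0.0,0.16],-1]]
[[[0.68,-0.95,-0.11],[-0.0,0.0,0.16],-1],[[0.67,-0.95,-0.11],[-0.0,0.0,0.16],-1],[[0.66,-0.96,-0.12],[-0.0,0.0,0.16],-1],[[0.64,-0.97,-0.11],[-0.0,0.0,0.16],-1],[[0.63,-0.97,-0.12],[-0.0,0.0,0.16],-1],[[0.63,-0.98,-0.11],[-0.0,0.0,0.15],-1],[[0.61,-0.99,-0.12],[-0.01,0.0,0.16],-1]]
```

Emit:
arm_command(
  commands=[
    [[0.84,-0.97,-0.12],[0,0,0.18],-1],
    [[0.83,-0.98,-0.12],[0,0,0.18],-1],
    [[0.82,-0.99,-0.12],[0,0,0.18],-1],
    [[0.8,-1.0,-0.12],[0,0,0.18],-1],
    [[0.72,-0.91,-0.11],[0,0,0.16],-1],
    [[0.71,-0.92,-0.11],[0,0,0.16],-1],
    [[0.7,-0.93,-0.11],[0,0,0.16],-1],
    [[0.69,-0.94,-0.11],[0,0,0.16],-1],
  ],
)

```text
time: 1.25
position: [0.3246, -0.1593, 0.2684]
orientation: [3.121, 0.353, 0.001]
force: [0.6, -0.1, 1.1]
finger_gap: 0.0853
finger_force: 0.0
```

Emit:
arm_command(
  commands=[
    [[0.68,-0.95,-0.11],[0,0,0.16],-1],
    [[0.67,-0.95,-0.11],[0,0,0.16],-1],
    [[0.66,-0.96,-0.12],[0,0,0.16],-1],
    [[0.64,-0.97,-0.11],[0,0,0.16],-1],
    [[0.63,-0.97,-0.12],[0,0,0.16],-1],
    [[0.63,-0.98,-0.11],[0,0,0.15],-1],
    [[0.61,-0.99,-0.12],[0,0,0.16],-1],
    [[0,0,0],[0,0,0],-1],
  ],
)

```text
time: 2.25
position: [0.4505, 0.1418, 0.3]
orientation: [-3.132, -0.237, -0.0]
force: [-0.5, -0.5, -0.6]
finger_gap: 0.0855
finger_force: 0.0
```

Run:
```python
from plan import *
o=ctrl.get_obs();print(o['time'],o['position'],R.from_rotvec(o['orientation']).as_matrix().round(3).tolist(),o['finger_gap'])
c=cap('wrist');save(c,'w1.png');P=cloud(c);np.save('w1.npy',P);P=P.reshape(-1,3)
c8,s8=np.cos(np.radians(8.5)),np.sin(np.radians(8.5))
d=P[:,:2]-C;X=d[:,0]*c8+d[:,1]*s8;Y=-d[:,0]*s8+d[:,1]*c8
def bx(n,x0,x1,y0,y1,z0,z1):
    m=(X>x0)&(X<x1)&(Y>y0)&(Y<y1)&(P[:,2]>z0)&(P[:,2]<z1)
    if m.sum()<4: print(n,m.sum());return
    q=np.c_[X,Y][m].astype(np.float32);r=cv2.minAreaRect(q)
    print(n,m.sum(),np.round(r[0],4),np.round(r[1],4),round(r[2],1),'x',np.percentile(q[:,0],[1,99]).round(4),'y',np.percentile(q[:,1],[1,99]).round(4),'z',np.median(P[m,2]).round(4))
bx('lid',-.15,.15,-.15,.15,.105,.120)
bx('handle',-.12,-.02,.03,.08,.135,.165)
bx('tab',-.04,.02,-.075,-.01,.136,.165)
bx('lever',-.12,-.04,-.075,-.01,.124,.14)
```

```text
2.25 [0.45050139 0.14181579 0.30000092] [[0.989, 0.151, 0.0], [0.151, -0.989, 0.0], [0.0, -0.0, -1.0]] 0.08550075409706352
lid 25233 [-0.023   0.0005] [0.1614 0.2008] 0.1 x [-0.089   0.0564] y [-0.0968  0.0982] z 0.114
handle 769 [-0.0624  0.0505] [0.0167 0.0416] 89.9 x [-0.0828 -0.0417] y [0.0423 0.0576] z 0.1492
tab 282 [-0.022  -0.0441] [0.012  0.0193] 0.6 x [-0.028 -0.016] y [-0.0536 -0.0344] z 0.1514
lever 1096 [-0.074  -0.0441] [0.0322 0.068 ] 89.6 x [-0.1037 -0.0401] y [-0.0573 -0.031 ] z 0.129
```

View pics/w1.png

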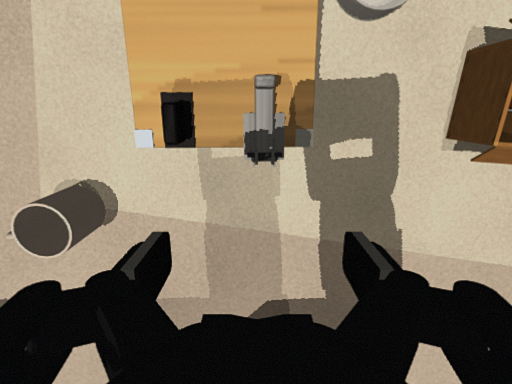

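Wrist view: handle at (178,118), lever tab at (265,78), pivot bracket at (265,140), mug at (45,230). The measured case pose agrees to 0.5 mm. Next is the lever.

```bash
sed -i 's/^C=.*CY/C=np.array([.5577,.1963]);CY/' plan.py
python3 - <<'E'
from plan import *
p,r=plan([(case(-.022,-.0446,.165),8.5,-.2,1),(case(-.022,-.0446,.119),8.5,-.2,.6)])
print('arc')
W=[]
for th in range(9,130,9):
    a=np.radians(th+9.8)
    W.append((case(-.1+.0792*np.cos(a),-.0446,.1265-.0195+.0792*np.sin(a)),8.5,.9,1))
plan(W,p,r)
E
```

```text
[[[0.58,0.03,0.84],[0.0,0.0,0.01],-0.2],[[0.58,0.04,0.84],[0.0,0.0,0.01],-0.2],[[0.58,0.03,0.84],[0.0,0.0,0.01],-0.2],[[0.58,0.04,0.85],[0.0,0.01,0.0],-0.2],[[0.0,-0.0,0.57],[0.0,-0.0,0.0],-0.2],[[0.0,-0.0,0.58],[0.0,-0.0,0.0],-0.2]]
arc
[[[-0.07,-0.0,-0.34],[0.0,-0.0,0.0],0.9],[[-0.12,-0.0,-0.29],[0.0,-0.0,0.0],0.9],[[-0.17,-0.0,-0.26],[0.0,-0.0,0.0],0.9],[[-0.21,-0.0,-0.23],[0.0,-0.0,0.0],0.9],[[-0.24,-0.0,-0.2],[0.0,-0.0,0.0],0.9],[[-0.26,-0.0,-0.16],[0.0,-0.0,0.0],0.9],[[-0.29,-0.0,-0.11],[0.0,-0.0,0.0],0.9],[[-0.3,-0.0,-0.07],[0.0,-0.0,0.0],0.9]]
[[[-0.31,-0.0,-0.02],[0.0,-0.0,0.0],0.9],[[-0.31,-0.0,0.03],[0.0,-0.0,0.0],0.9],[[-0.3,-0.0,0.07],[0.0,-0.0,0.0],0.9],[[-0.29,-0.0,0.13],[0.0,-0.0,0.0],0.9],[[-0.26,-0.0,0.16],[0.0,-0.0,0.0],0.9],[[-0.24,-0.0,0.21],[0.0,-0.0,0.0],0.9]]
```

Emit:
arm_command(
  commands=[
    [[0.58,0.03,0.84],[0,0,0],-0.2],
    [[0.58,0.04,0.84],[0,0,0.02],-0.2],
    [[0.58,0.03,0.84],[0,0,0],-0.2],
    [[0.58,0.04,0.85],[0,0,0],-0.2],
    [[0,0,0.57],[0,0,0],-0.2],
    [[0,0,0.58],[0,0,0],-0.2],
    [[0,0,0],[0,0,0],1],
    [[0,0,0],[0,0,0],1],
  ],
  newtons=40,
)

```text
time: 3.3
position: [0.5424, 0.1483, 0.1202]
orientation: [-3.131, -0.229, -0.0]
force: [-2.8, 7.3, -1.7]
finger_gap: 0.019
finger_force: 41.2
```

Emit:
arm_command(
  commands=[
    [[0,0,0],[0,0,0],1],
    [[0,0,0],[0,0,0],1],
  ],
)

```text
time: 3.55
position: [0.5424, 0.1483, 0.1203]
orientation: [-3.132, -0.231, -0.001]
force: [-2.5, 6.0, -4.0]
finger_gap: 0.0195
finger_force: 41.1
```

Gripped (gap 19.5 mm, the tab's width). Swing it over.

Emit:
arm_command(
  commands=[
    [[-0.07,0,-0.34],[0,0,0],1],
    [[-0.12,0,-0.29],[0,0,0],1],
    [[-0.17,0,-0.26],[0,0,0],1],
    [[-0.21,0,-0.23],[0,0,0],1],
    [[-0.24,0,-0.2],[0,0,0],1],
    [[-0.26,0,-0.16],[0,0,0],1],
    [[-0.29,0,-0.11],[0,0,0],1],
    [[-0.3,0,-0.07],[0,0,0],1],
  ],
)

```text
time: 4.55
position: [0.4771, 0.1382, 0.1868]
orientation: [-3.133, -0.231, -0.005]
force: [2.4, 5.1, -6.6]
finger_gap: 0.0191
finger_force: 39.2
```

Emit:
arm_command(
  commands=[
    [[-0.31,0,-0.02],[0,0,0],1],
    [[-0.31,0,0.03],[0,0,0],1],
    [[-0.3,0,0.07],[0,0,0],1],
    [[-0.29,0,0.13],[0,0,0],1],
    [[-0.26,0,0.16],[0,0,0],1],
    [[-0.24,0,0.21],[0,0,0],1],
    [[0,0,0],[0,0,0],1],
    [[0,0,0],[0,0,0],-0.2],
  ],
)

```text
time: 5.55
position: [0.4088, 0.1279, 0.1625]
orientation: [3.133, 0.23, -0.002]
force: [-0.5, 0.1, 0.4]
finger_gap: 0.0361
finger_force: 0.0
```

Run:
```python
from plan import *
o=ctrl.get_obs();print(o['finger_gap'])
p,r=plan([(case(-.156,-.0446,.25),8.5,-.2,1),(case(-.062,.05,.19),8.5,-.2,1),(case(-.062,.05,.122),8.5,-.3,.6)])
```

```text
0.03612963658618746
[[[0.01,-0.01,-0.73],[0.0,0.01,-0.01],-0.2],[[0.01,-0.01,-0.73],[0.0,0.0,-0.01],-0.2],[[0.01,-0.01,-0.73],[0.0,0.01,-0.0],-0.2],[[0.78,-0.79,0.5],[0.0,-0.0,-0.0],-0.2],[[0.79,-0.79,0.5],[0.0,-0.0,-0.0],-0.2],[[0.78,-0.78,0.5],[0.0,-0.0,-0.0],-0.2],[[0.0,-0.0,0.57],[0.0,-0.0,-0.0],-0.3],[[0.0,-0.0,0.57],[0.0,-0.0,-0.0],-0.3]]
[[[0.0,-0.0,0.56],[0.0,-0.0,-0.0],-0.3]]
```

Emit:
arm_command(
  commands=[
    [[0,0,-0.73],[0,0,0],-0.2],
    [[0,0,-0.73],[0,0,0],-0.2],
    [[0.03,-0.03,-0.73],[0,0,0],-0.2],
    [[0.78,-0.79,0.5],[0,0,0],-0.2],
    [[0.79,-0.79,0.5],[0,0,0],-0.2],
    [[0.78,-0.78,0.5],[0,0,0],-0.2],
  ],
)

```text
time: 6.3
position: [0.4899, 0.2377, 0.1893]
orientation: [3.133, 0.23, -0.001]
force: [1.2, 0.1, 1.2]
finger_gap: 0.0509
finger_force: 0.0
```

Run:
```python
from plan import *
c=cap('side');w=cap('wrist')
a=c['image'][150:310,160:340]
save({'image':np.hstack([cv2.resize(a,(432,384)),cv2.resize(w['image'],(368,384))])},'lev.png')
P=cloud(c).reshape(-1,3);c8,s8=np.cos(np.radians(8.5)),np.sin(np.radians(8.5))
d=P[:,:2]-C;X=d[:,0]*c8+d[:,1]*s8;Y=-d[:,0]*s8+d[:,1]*c8
m=(X>-.2)&(X<-.093)&(abs(Y+.045)<.03)&(P[:,2]>.03)&(P[:,2]<.24)
for z in np.arange(.03,.24,.01):
    k=m&(abs(P[:,2]-z)<.005)
    if k.sum(): print(round(z,3),k.sum(),np.percentile(X[k],[2,50,98]).round(3))
o=ctrl.get_obs();print(o['position'])
```

```text
0.06 11 [-0.121 -0.12  -0.117]
0.07 7 [-0.119 -0.119 -0.096]
0.08 8 [-0.121 -0.118 -0.093]
0.09 17 [-0.12  -0.1   -0.093]
0.1 12 [-0.12  -0.118 -0.094]
0.11 24 [-0.12  -0.111 -0.093]
0.12 63 [-0.12  -0.111 -0.094]
0.13 57 [-0.111 -0.101 -0.095]
0.14 28 [-0.118 -0.111 -0.105]
0.15 29 [-0.13  -0.121 -0.115]
0.16 38 [-0.17  -0.131 -0.125]
0.17 71 [-0.176 -0.162 -0.135]
0.18 68 [-0.169 -0.159 -0.144]
0.19 16 [-0.159 -0.156 -0.153]
[0.48976347 0.23856007 0.18738287]
```

View pics/lev.png

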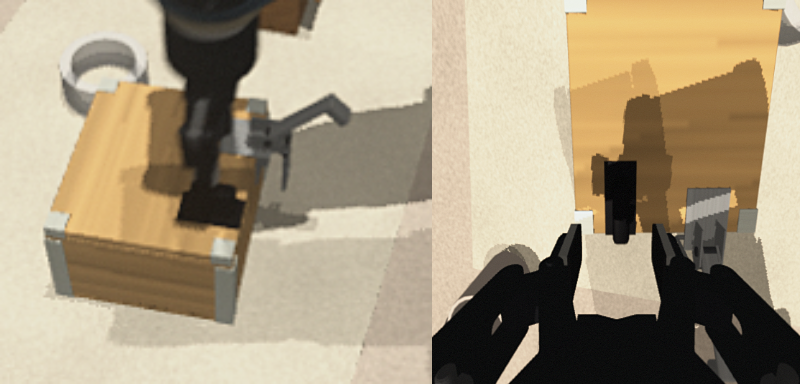

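Lever lies forward at its stop (~(330,110) in the left half). The bail hangs at (285,170), about 30 mm ahead of the face and reaching down to 60 mm, so it is free. The fingers straddle the handle. Grip the handle and swing.

Run:
```python
from plan import *
p=np.array(case(-.062,.05,.122));r=Rt(8.5)
W=[]
for th in list(range(6,91,6))+[92]:
    a=np.radians(th+14.4)
    W.append((case(.09-.157*np.cos(a),.05,.1025-.0195+.157*np.sin(a)),8.5,1,1))
p,r=plan(W,p,r)
```

```text
[[[0.12,-0.0,-0.39],[0.0,0.0,0.0],1],[[0.16,-0.0,-0.38],[0.0,0.0,0.0],1],[[0.21,-0.0,-0.36],[0.0,0.0,0.0],1],[[0.23,-0.0,-0.33],[0.0,0.0,0.0],1],[[0.28,-0.0,-0.31],[0.0,0.0,0.0],1],[[0.3,-0.0,-0.28],[0.0,0.0,0.0],1],[[0.33,-0.0,-0.24],[0.0,0.0,0.0],1],[[0.35,-0.0,-0.21],[0.0,0.0,0.0],1]]
[[[0.38,-0.0,-0.17],[0.0,0.0,0.0],1],[[0.38,0.0,-0.14],[0.0,0.0,0.0],1],[[0.41,-0.0,-0.09],[0.0,0.0,0.0],1],[[0.4,-0.0,-0.04],[0.0,0.0,0.0],1],[[0.41,0.0,-0.01],[0.0,0.0,0.0],1],[[0.41,-0.0,0.04],[0.0,0.0,0.0],1],[[0.41,-0.0,0.08],[0.0,0.0,0.0],1],[[0.13,-0.0,0.04],[0.0,0.0,0.0],1]]
```

Emit:
arm_command(
  commands=[
    [[-0.02,0.05,0.55],[0,0,0],-0.2],
    [[0,0,0.55],[0,0,0],-0.2],
    [[0,0,0.53],[0,0,0],-0.2],
    [[0,0,0],[0,0,0],1],
    [[0,0,0],[0,0,0],1],
    [[0,0,0],[0,0,0],1],
    [[0,0,0],[0,0,0],1],
  ],
  newtons=60,
)

```text
time: 7.28
position: [0.4887, 0.2361, 0.126]
orientation: [-3.13, -0.231, -0.001]
force: [-2.9, 13.4, -3.3]
finger_gap: 0.015
finger_force: 60.2
```

Emit:
arm_command(
  commands=[
    [[0.12,0,-0.39],[0,0,0],1],
    [[0.16,0,-0.38],[0,0,0],1],
    [[0.21,0,-0.36],[0,0,0],1],
    [[0.23,0,-0.33],[0,0,0],1],
  ],
)

```text
time: 7.78
position: [0.5164, 0.2405, 0.1834]
orientation: [-3.13, -0.231, 0.003]
force: [3.7, 15.2, -18.6]
finger_gap: 0.0145
finger_force: 58.6
```

Emit:
arm_command(
  commands=[
    [[0.28,0,-0.31],[0,0,0],1],
    [[0.3,0,-0.28],[0,0,0],1],
    [[0.33,0,-0.24],[0,0,0],1],
    [[0.35,0,-0.21],[0,0,0],1],
    [[0.38,0,-0.17],[0,0,0],1],
    [[0.38,0,-0.14],[0,0,0],1],
    [[0.41,0,-0.09],[0,0,0],1],
    [[0.4,0,-0.04],[0,0,0],1],
  ],
)

```text
time: 8.78
position: [0.6273, 0.2578, 0.2426]
orientation: [-3.129, -0.232, 0.008]
force: [-10.1, 14.0, -7.2]
finger_gap: 0.015
finger_force: 58.5
```

Emit:
arm_command(
  commands=[
    [[0.41,0,-0.01],[0,0,0],1],
    [[0.41,0,0.04],[0,0,0],1],
    [[0.41,0,0.08],[0,0,0],1],
    [[0.13,0,0.04],[0,0,0],1],
    [[0,0,0],[0,0,0],1],
    [[0,0,0],[0,0,0],1],
  ],
)

```text
time: 9.52
position: [0.6818, 0.2664, 0.2374]
orientation: [-3.128, -0.233, 0.002]
force: [-2.3, 15.2, -1.5]
finger_gap: 0.0147
finger_force: 58.9
```

Run:
```python
from plan import *
o=ctrl.get_obs();print(o['time'],o['position'],o['force'],o['finger_gap'])
def lid(c):
    P=cloud(c).reshape(-1,3);c8,s8=np.cos(np.radians(8.5)),np.sin(np.radians(8.5))
    d=P[:,:2]-C;X=d[:,0]*c8+d[:,1]*s8;Y=-d[:,0]*s8+d[:,1]*c8
    for z in (.14,.18,.22,.26):
        k=(abs(P[:,2]-z)<.01)&(X>.0)&(X<.2)&(Y>-.09)&(Y<.095)
        if k.sum(): print(z,k.sum(),np.percentile(X[k],[5,50,95]).round(3))
for n in('side','top'): lid(cap(n))
```

```text
9.525 [0.6818253  0.26641044 0.23740508] [-2.31851566 15.17621654 -1.54166424] 0.014694215772562146
0.14 154 [0.086 0.087 0.088]
0.18 169 [0.083 0.084 0.085]
0.22 269 [0.08  0.081 0.137]
0.26 345 [0.077 0.079 0.131]
0.14 22 [0.088 0.089 0.09 ]
0.18 27 [0.085 0.086 0.087]
0.22 37 [0.082 0.127 0.136]
0.26 32 [0.079 0.08  0.103]
```

Emit:
arm_command(
  commands=[
    [[0.25,0,0.04],[0,0,0],1],
    [[0,0,0],[0,0,0],1],
    [[0,0,0],[0,0,0],-0.3],
    [[0,0,0],[0,0,0],-0.3],
    [[0,0,-0.6],[0,0,0],-0.3],
    [[0,0,-1],[0,0,0],-0.3],
    [[0,0,-1],[0,0,0],-0.3],
    [[0,0,-1],[0,0,0],-0.3],
  ],
)

```text
time: 10.62
position: [0.693, 0.2642, 0.3812]
orientation: [3.133, 0.23, 0.002]
force: [0.5, -0.3, 0.1]
finger_gap: 0.0557
finger_force: 0.0
```

Run:
```python
from plan import *
o=ctrl.get_obs();print(o['time'],o['position'],o['force'],o['finger_gap'])
plan([((.6,.0,.36),45,-.3,1),((.582,-.24,.30),94.2,-.3,1)])
```

```text
10.625 [0.69302051 0.26417175 0.38119716] [ 0.527209  -0.2661249  0.0833939] 0.055665099000955474
[[[-0.33,0.62,0.05],[0.0,-0.0,-0.92],-0.3],[[-0.37,0.6,0.05],[0.0,-0.0,-0.91],-0.3],[[-0.4,0.57,0.05],[0.0,-0.0,-0.92],-0.3],[[-0.44,0.55,0.05],[0.0,-0.0,-0.91],-0.3],[[-0.47,0.52,0.05],[0.0,-0.0,-0.92],-0.3],[[-0.5,0.48,0.06],[0.0,-0.0,-0.91],-0.3],[[-0.53,0.45,0.05],[0.0,-0.0,-0.92],-0.3],[[-0.56,0.42,0.06],[0.0,-0.0,-0.91],-0.3]]
[[[-0.59,0.38,0.05],[0.0,-0.01,-0.92],-0.3],[[-0.61,0.34,0.06],[0.01,-0.0,-0.91],-0.3],[[-0.35,0.3,0.12],[0.0,-0.0,-0.95],-0.3],[[-0.37,0.28,0.11],[0.0,-0.0,-0.95],-0.3],[[-0.39,0.25,0.12],[0.0,-0.0,-0.95],-0.3],[[-0.4,0.23,0.11],[0.0,-0.0,-0.95],-0.3],[[-0.42,0.2,0.12],[0.0,-0.0,-0.94],-0.3],[[-0.43,0.17,0.11],[0.0,-0.0,-0.95],-0.3]]
[[[-0.44,0.14,0.12],[0.0,-0.0,-0.94],-0.3],[[-0.45,0.11,0.11],[0.0,-0.0,-0.95],-0.3],[[-0.46,0.08,0.12],[0.0,-0.0,-0.94],-0.3],[[-0.46,0.06,0.11],[0.0,-0.0,-0.95],-0.3],[[-0.46,0.02,0.12],[0.0,-0.0,-0.94],-0.3],[[-0.46,-0.0,0.11],[0.0,-0.0,-0.95],-0.3],[[-0.47,-0.04,0.12],[0.0,-0.0,-0.94],-0.3]]
```

Emit:
arm_command(
  commands=[
    [[-0.33,0.62,0.05],[0,0,-0.92],-0.3],
    [[-0.37,0.6,0.05],[0,0,-0.91],-0.3],
    [[-0.4,0.57,0.05],[0,0,-0.92],-0.3],
    [[-0.44,0.55,0.05],[0,0,-0.91],-0.3],
    [[-0.47,0.52,0.05],[0,0,-0.92],-0.3],
    [[-0.5,0.48,0.06],[0,0,-0.91],-0.3],
    [[-0.53,0.45,0.05],[0,0,-0.92],-0.3],
    [[-0.56,0.42,0.06],[0,0,-0.91],-0.3],
  ],
)

```text
time: 11.62
position: [0.6186, 0.0522, 0.363]
orientation: [2.972, 1.017, 0.002]
force: [0.2, -0.1, -0.4]
finger_gap: 0.0554
finger_force: 0.0
```

Emit:
arm_command(
  commands=[
    [[-0.59,0.38,0.05],[0,0,-0.92],-0.3],
    [[-0.61,0.34,0.06],[0,0,-0.91],-0.3],
    [[-0.35,0.3,0.12],[0,0,-0.95],-0.3],
    [[-0.37,0.28,0.11],[0,0,-0.95],-0.3],
    [[-0.39,0.25,0.12],[0,0,-0.95],-0.3],
    [[-0.4,0.23,0.11],[0,0,-0.95],-0.3],
    [[-0.42,0.2,0.12],[0,0,-0.94],-0.3],
    [[-0.43,0.17,0.11],[0,0,-0.95],-0.3],
  ],
)

```text
time: 12.62
position: [0.5918, -0.1111, 0.3308]
orientation: [2.606, 1.753, 0.001]
force: [0.7, 0.3, -0.1]
finger_gap: 0.0556
finger_force: 0.0
```

Emit:
arm_command(
  commands=[
    [[-0.44,0.14,0.12],[0,0,-0.94],-0.3],
    [[-0.45,0.11,0.11],[0,0,-0.95],-0.3],
    [[-0.46,0.08,0.12],[0,0,-0.94],-0.3],
    [[-0.46,0.06,0.11],[0,0,-0.95],-0.3],
    [[-0.46,0.02,0.12],[0,0,-0.94],-0.3],
    [[-0.46,0,0.11],[0,0,-0.95],-0.3],
    [[-0.47,-0.04,0.12],[0,0,-0.94],-0.3],
    [[0,0,0],[0,0,0],-0.3],
  ],
)

```text
time: 13.62
position: [0.5819, -0.2407, 0.2979]
orientation: [2.141, 2.299, -0.0]
force: [0.4, 0.1, -0.4]
finger_gap: 0.0557
finger_force: 0.0
```

Run:
```python
from plan import *
o=ctrl.get_obs();print(o['time'],o['position'],R.from_rotvec(o['orientation']).as_matrix().round(3).tolist(),o['finger_gap'])
c=cap('wrist');P=cloud(c);np.save('w2.npy',P);np.save('w2i.npy',c['image'])
s=cap('side');a=s['image'][120:310,160:340]
save({'image':np.hstack([cv2.resize(a,(350,384)),cv2.resize(c['image'],(450,384))])},'w2.png')
```

```text
13.625 [ 0.58193226 -0.24073007  0.29790883] [[-0.071, 0.997, -0.0], [0.997, 0.071, -0.0], [-0.0, -0.0, -1.0]] 0.05571914523097733
```

View pics/w2.png

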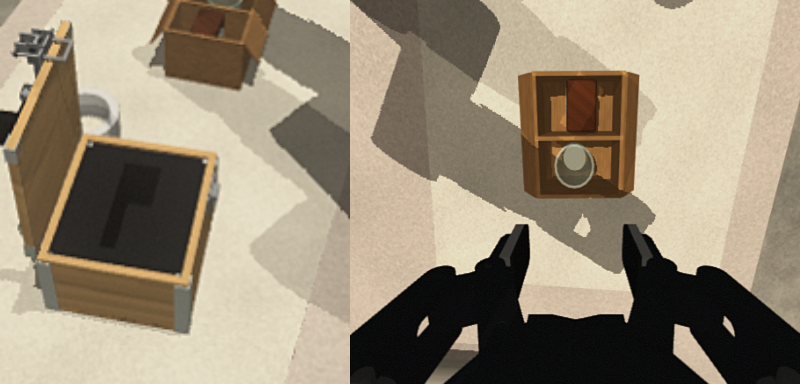

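The lid stands upright, with the lever and bail at its top edge and the foam channel open. In the wrist view the clock's dark top is at (582,105) in the far cell and the tumbler at (574,165) in the near one. Locate the clock.

Run:
```python
from plan import *
P=np.load('w2.npy');I=np.load('w2i.npy').astype(int)
m=(P[...,2]>.08)&(P[...,2]<.1)&(P[...,0]>.5)&(P[...,0]<.68)&(P[...,1]>-.3)&(P[...,1]<-.12)
def rect(m,n):
    q=P[m][:,:2].astype(np.float32);r=cv2.minAreaRect(q);print(n,len(q),np.round(r[0],4),np.round(r[1],4),round(r[2],1),np.median(P[m][:,2]).round(4))
rect(m,'all')
k,l,st,ce=cv2.connectedComponentsWithStats(cv2.erode(m.astype(np.uint8),np.ones((2,2))))
for i in range(1,k):
    if st[i,4]>100: rect(l==i,i)
```

```text
all 7097 [ 0.5829 -0.208 ] [0.1458 0.1511] 4.2 0.09
1 4216 [ 0.5838 -0.2084] [0.1437 0.1503] 4.3 0.0912
2 1656 [ 0.5842 -0.1711] [0.0385 0.057 ] 3.6 0.0894
3 287 [ 0.5798 -0.2444] [0.0539 0.0548] 48.3 0.0843
```

Run:
```python
from plan import *
plan([((.584,-.171,.14),94,-.4,1),((.584,-.171,.042),94,-.4,.8)])
```

```text
[[[0.43,0.04,0.99],[0.0,0.0,0.01],-0.4],[[0.42,0.04,0.99],[0.0,0.0,0.01],-0.4],[[0.43,0.04,0.99],[0.0,0.0,0.0],-0.4],[[0.42,0.04,0.99],[0.01,0.0,0.01],-0.4],[[0.0,0.0,0.61],[-0.0,0.0,-0.0],-0.4],[[0.0,0.0,0.61],[-0.0,0.0,-0.0],-0.4],[[0.0,0.0,0.61],[-0.0,0.0,-0.0],-0.4],[[0.01,0.0,0.62],[-0.0,0.0,-0.0],-0.4]]
```

Emit:
arm_command(
  commands=[
    [[0.43,0.04,0.99],[0,0,0],-0.4],
    [[0.42,0.04,0.99],[0,0,0],-0.4],
    [[0.43,0.04,0.99],[0,0,0],-0.4],
    [[0.42,0.04,0.99],[0,0,0],-0.4],
    [[0,0,0],[0,0,0],-0.4],
    [[0,0,0.6],[0,0,0],-0.4],
    [[0,0,0.6],[0,0,0],-0.4],
  ],
)

```text
time: 14.6
position: [0.5852, -0.1721, 0.0935]
orientation: [2.136, 2.298, 0.002]
force: [0.1, -0.8, -0.9]
finger_gap: 0.0602
finger_force: 0.0
```

Emit:
arm_command(
  commands=[
    [[0,0,0.6],[0,0,0],-0.4],
    [[0,0,0.65],[0,0,0],-0.4],
    [[0,0,0],[0,0,0],-0.4],
    [[0,0,0],[0,0,0],0.5],
    [[0,0,0],[0,0,0],0.5],
    [[0,0,0],[0,0,0],0.5],
    [[0,0,0],[0,0,0],0.5],
  ],
  newtons=40,
)

```text
time: 15.48
position: [0.5852, -0.1723, 0.0439]
orientation: [2.136, 2.299, 0.002]
force: [-3.2, -0.5, 10.6]
finger_gap: 0.0393
finger_force: 39.9
```

Run:
```python
from plan import *
o=ctrl.get_obs();print(o['position'])
plan([((.5852,-.1721,.075),94,.5,.5),((.5852,-.1721,.165),94,.5,.8),((.45,-.02,.15),98.5,.5,1),((.45,-.02,.06),98.5,.5,.8),((.45,-.02,.035),98.5,.5,.2)])
```

```text
[ 0.5852184  -0.17230448  0.04393683]
[[[0.0,0.0,-0.39],[0.02,0.01,0.02],0.5],[[0.0,0.0,-0.39],[0.03,0.01,0.03],0.5],[[0.0,0.0,-0.75],[-0.0,0.0,-0.0],0.5],[[0.0,0.0,-0.75],[-0.0,0.0,-0.0],0.5],[[0.0,0.0,-0.75],[-0.0,0.0,-0.0],0.5],[[0.81,-0.62,0.08],[-0.0,0.0,-0.23],0.5],[[0.82,-0.61,0.07],[-0.0,0.0,-0.22],0.5],[[0.82,-0.6,0.08],[-0.0,0.0,-0.23],0.5]]
[[[0.83,-0.58,0.07],[-0.0,0.0,-0.22],0.5],[[0.85,-0.57,0.08],[-0.0,0.0,-0.23],0.5],[[-0.0,0.0,0.75],[-0.0,0.0,0.0],0.5],[[-0.0,0.0,0.75],[-0.0,0.0,0.0],0.5],[[-0.0,0.0,0.75],[-0.0,0.0,0.0],0.5],[[-0.0,0.0,0.16],[-0.0,0.0,0.0],0.5],[[-0.0,0.0,0.15],[-0.0,0.0,0.0],0.5],[[-0.0,0.0,0.16],[-0.0,0.0,0.0],0.5]]
[[[-0.0,0.0,0.15],[-0.0,0.0,0.0],0.5]]
```

Emit:
arm_command(
  commands=[
    [[0,0,-0.3],[0,0,0],0.5],
    [[0,0,-0.48],[0,0,0],0.5],
    [[0,0,-0.75],[0,0,0],0.5],
    [[0,0,-0.75],[0,0,0],0.5],
    [[0,0,-0.75],[0,0,0],0.5],
    [[0,0,0],[0,0,0],0.5],
  ],
)

```text
time: 16.23
position: [0.5849, -0.1718, 0.1658]
orientation: [2.135, 2.298, 0.003]
force: [0.3, 0.2, -4.0]
finger_gap: 0.0399
finger_force: 41.4
```

Emit:
arm_command(
  commands=[
    [[0.4,-0.31,0.04],[0,0,-0.11],0.5],
    [[0.6,-0.45,0.04],[0,0,-0.11],0.5],
    [[0.63,-0.46,0.06],[0,0,-0.22],0.5],
    [[0.82,-0.6,0.08],[0,0,-0.23],0.5],
    [[0.83,-0.58,0.07],[0,0,-0.22],0.5],
    [[0.5,-0.33,0.05],[0,0,-0.13],0.5],
    [[0.35,-0.24,0.03],[0,0,-0.1],0.5],
    [[0,0,0],[0,0,0],0.5],
  ],
)

```text
time: 17.23
position: [0.4476, -0.0192, 0.1475]
orientation: [-2.045, -2.384, 0.001]
force: [0.0, 0.4, -2.6]
finger_gap: 0.0396
finger_force: 41.4
```

Run:
```python
from plan import *
c=cap('side');P=cloud(c).reshape(-1,3);o=ctrl.get_obs();print(o['position'],o['force'],o['finger_gap'])
m=(abs(P[:,0]-.45)<.06)&(abs(P[:,1]+.02)<.06)&(P[:,2]>.02)
z=P[m,2];print(m.sum(),np.percentile(z,[0,1,2,5,50]).round(3))
save({'image':cv2.resize(c['image'][60:360,180:512],(664,600))},'carry.png')
```

```text
[ 0.44836968 -0.01966478  0.1477026 ] [ 0.18993583 -0.34615492 -2.00750026] 0.03974080606916062
3269 [0.114 0.122 0.129 0.151 0.283]
```

View pics/carry.png

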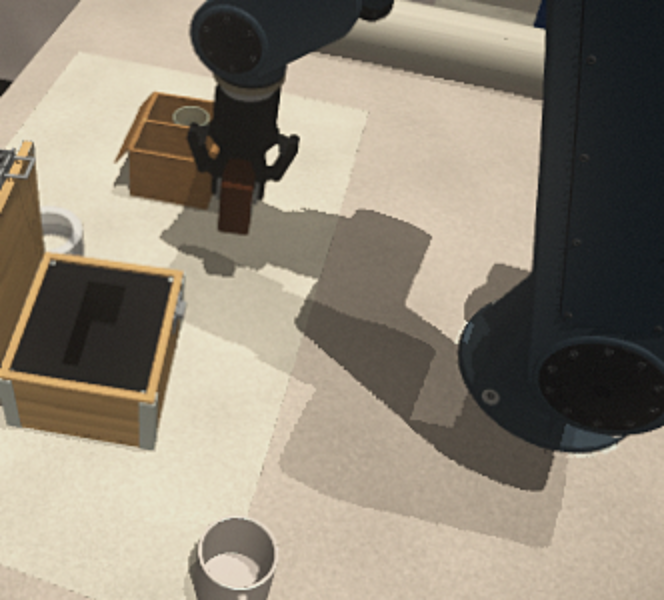

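Clock held upright at (236,200), underside at 114 mm as expected. Lower it onto the bench.

Emit:
arm_command(
  commands=[
    [[0,0,0.6],[0,0,0],0.5],
    [[0,0,0.8],[0,0,0],0.5],
    [[0,0,0.7],[0,0,0],0.5],
    [[0,0,0.3],[0,0,0],0.5],
    [[0,0,0.2],[0,0,0],0.5],
    [[0,0,0.1],[0,0,0],0.5],
    [[0,0,0.1],[0,0,0],0.5],
    [[0,0,0],[0,0,0],0.5],
  ],
)

```text
time: 18.27
position: [0.4482, -0.0196, 0.0358]
orientation: [2.046, 2.383, 0.0]
force: [-0.7, -0.2, -3.4]
finger_gap: 0.0396
finger_force: 41.3
```

Emit:
arm_command(
  commands=[
    [[0,0,0.04],[0,0,0],0.5],
    [[0,0,0.03],[0,0,0],0.5],
    [[0,0,0],[0,0,0],0.5],
  ],
)

```text
time: 18.65
position: [0.4484, -0.0196, 0.0339]
orientation: [2.046, 2.383, 0.0]
force: [-6.7, 0.9, 16.9]
finger_gap: 0.0396
finger_force: 43.6
```

Emit:
arm_command(
  commands=[
    [[0,0,-0.03],[0,0,0],-0.1],
    [[0,0,0],[0,0,0],-0.4],
    [[0,0,0],[0,0,0],-0.4],
    [[0,0,-0.5],[0,0,0],-0.4],
    [[0,0,-0.8],[0,0,0],-0.4],
    [[0,0,-1],[0,0,0],-0.4],
    [[0,0,-1],[0,0,0],-0.6],
    [[0,0,-1],[0,0,0.9],-0.6],
  ],
)

```text
time: 19.65
position: [0.4479, -0.0195, 0.2074]
orientation: [-2.122, -2.317, -0.0]
force: [0.0, 0.5, 0.2]
finger_gap: 0.0685
finger_force: 0.0
```

Run:
```python
from plan import *
o=ctrl.get_obs();print(o['position'],o['finger_gap'])
plan([((.39,-.03,.24),8.5,-.8,1)])
```

```text
[ 0.4479218  -0.01954642  0.20737111] 0.06850981537896286
[[[-0.01,-0.07,-0.04],[-0.0,-0.0,0.98],-0.8],[[-0.01,-0.07,-0.04],[-0.0,-0.0,0.98],-0.8],[[-0.01,-0.06,-0.04],[-0.0,-0.0,0.98],-0.8],[[-0.02,-0.06,-0.04],[-0.0,-0.0,0.98],-0.8],[[-0.02,-0.06,-0.04],[-0.0,0.0,0.98],-0.8],[[-0.03,-0.06,-0.04],[-0.0,0.0,0.98],-0.8],[[-0.03,-0.06,-0.04],[-0.0,0.0,0.98],-0.8],[[-0.04,-0.06,-0.04],[-0.0,0.0,0.98],-0.8]]
[[[-0.04,-0.05,-0.04],[-0.0,0.0,0.99],-0.8],[[-0.04,-0.05,-0.04],[-0.0,0.0,0.98],-0.8],[[-0.05,-0.05,-0.03],[-0.0,0.0,0.99],-0.8],[[-0.05,-0.04,-0.04],[-0.0,0.0,0.98],-0.8],[[-0.05,-0.04,-0.03],[-0.0,0.0,0.99],-0.8],[[-0.06,-0.04,-0.04],[-0.0,0.0,0.98],-0.8],[[-0.06,-0.03,-0.03],[-0.0,0.0,0.99],-0.8],[[-0.06,-0.03,-0.04],[-0.0,0.0,0.98],-0.8]]
[[[-0.06,-0.03,-0.03],[-0.0,0.0,0.99],-0.8],[[-0.06,-0.02,-0.04],[-0.0,0.0,0.98],-0.8],[[-0.07,-0.02,-0.03],[-0.0,0.0,0.99],-0.8],[[-0.07,-0.01,-0.04],[-0.0,0.0,0.98],-0.8],[[-0.06,-0.01,-0.03],[-0.0,0.0,0.99],-0.8],[[-0.07,0.0,-0.04],[-0.0,0.0,0.98],-0.8]]
```

Emit:
arm_command(
  commands=[
    [[-0.01,-0.07,-0.04],[0,0,0.98],-0.8],
    [[-0.01,-0.07,-0.04],[0,0,0.98],-0.8],
    [[-0.01,-0.06,-0.04],[0,0,0.98],-0.8],
    [[-0.02,-0.06,-0.04],[0,0,0.98],-0.8],
    [[-0.02,-0.06,-0.04],[0,0,0.98],-0.8],
    [[-0.03,-0.06,-0.04],[0,0,0.98],-0.8],
    [[-0.03,-0.06,-0.04],[0,0,0.98],-0.8],
    [[-0.04,-0.06,-0.04],[0,0,0.98],-0.8],
  ],
)

```text
time: 20.65
position: [0.4269, -0.0233, 0.2188]
orientation: [-2.67, -1.656, 0.0]
force: [0.3, 0.9, -1.2]
finger_gap: 0.0766
finger_force: 0.0
```

Emit:
arm_command(
  commands=[
    [[-0.04,-0.05,-0.04],[0,0,0.99],-0.8],
    [[-0.04,-0.05,-0.04],[0,0,0.98],-0.8],
    [[-0.05,-0.05,-0.03],[0,0,0.99],-0.8],
    [[-0.05,-0.04,-0.04],[0,0,0.98],-0.8],
    [[-0.05,-0.04,-0.03],[0,0,0.99],-0.8],
    [[-0.06,-0.04,-0.04],[0,0,0.98],-0.8],
    [[-0.06,-0.03,-0.03],[0,0,0.99],-0.8],
    [[-0.06,-0.03,-0.04],[0,0,0.98],-0.8],
  ],
)

```text
time: 21.65
position: [0.406, -0.0274, 0.2304]
orientation: [-3.019, -0.868, 0.0]
force: [-0.1, -0.0, -0.1]
finger_gap: 0.077
finger_force: 0.0
```

Emit:
arm_command(
  commands=[
    [[-0.06,-0.03,-0.03],[0,0,0.99],-0.8],
    [[-0.06,-0.02,-0.04],[0,0,0.98],-0.8],
    [[-0.07,-0.02,-0.03],[0,0,0.99],-0.8],
    [[-0.07,-0.01,-0.04],[0,0,0.98],-0.8],
    [[-0.06,-0.01,-0.03],[0,0,0.99],-0.8],
    [[-0.07,0,-0.04],[0,0,0.98],-0.8],
    [[0,0,0],[0,0,0],-0.8],
  ],
)

```text
time: 22.52
position: [0.3901, -0.03, 0.2389]
orientation: [3.133, 0.236, 0.0]
force: [-1.2, -0.4, 0.0]
finger_gap: 0.0769
finger_force: 0.0
```

Run:
```python
from plan import *
c=cap('wrist');P=cloud(c);np.save('w3.npy',P);o=c['o'];print(o['time'],o['position'],o['finger_gap'])
def rect(m,n):
    q=P[m][:,:2].astype(np.float32);r=cv2.minAreaRect(q);print(n,len(q),np.round(r[0],4),np.round(r[1],4),round(r[2],1),np.percentile(P[m][:,2],[5,50,95]).round(4))
rect((P[...,2]>.072)&(P[...,2]<.09)&(abs(P[...,0]-.45)<.07)&(abs(P[...,1]+.02)<.07),'clock')
plan([((.45,-.02,.15),8.5,-.8,1),((.45,-.02,.034),8.5,-.8,.7)])
```

```text
22.525 [ 0.3901202  -0.03003574  0.23889544] 0.07691672019580799
clock 2317 [ 0.4469 -0.0175] [0.039 0.06 ] 8.6 [0.0778 0.0793 0.0805]
[[[0.51,-0.01,0.74],[0.0,-0.0,0.01],-0.8],[[0.5,-0.01,0.74],[0.0,-0.0,0.02],-0.8],[[0.51,-0.0,0.74],[0.0,-0.0,0.01],-0.8],[[-0.0,-0.0,0.58],[0.0,-0.0,0.0],-0.8],[[-0.0,-0.0,0.58],[0.0,-0.0,0.0],-0.8],[[-0.0,-0.0,0.58],[0.0,-0.0,0.0],-0.8],[[-0.0,-0.0,0.58],[0.0,-0.0,0.0],-0.8],[[-0.0,-0.0,0.58],[0.0,-0.0,0.0],-0.8]]
```

Emit:
arm_command(
  commands=[
    [[0.48,-0.03,0.74],[0,0,0],-0.8],
    [[0.48,-0.03,0.74],[0,0,0],-0.8],
    [[0.49,-0.03,0.74],[0,0,0],-0.8],
    [[0,0,0.4],[0,0,0],-0.8],
    [[0,0,0.6],[0,0,0],-0.8],
    [[0,0,0.7],[0,0,0],-0.8],
    [[0,0,0.7],[0,0,0],-0.8],
    [[0,0,0.6],[0,0,0],-0.8],
  ],
)

```text
time: 23.58
position: [0.447, -0.0178, 0.0289]
orientation: [-3.133, -0.238, 0.001]
force: [1.0, 0.5, 0.2]
finger_gap: 0.0769
finger_force: 0.0
```

Emit:
arm_command(
  commands=[
    [[0,0,0],[0,0,0],-0.6],
    [[0,0,0],[0,0,0],0.2],
    [[0,0,0],[0,0,0],0.2],
    [[0,0,0],[0,0,0],0.2],
    [[0,0,0],[0,0,0],0.2],
  ],
  newtons=40,
)

```text
time: 24.2
position: [0.4471, -0.0178, 0.0303]
orientation: [3.133, 0.235, 0.001]
force: [0.2, -0.0, -0.3]
finger_gap: 0.0597
finger_force: 44.3
```

Run:
```python
from plan import *
o=ctrl.get_obs();p=o['position'];print(p,o['force'],o['finger_gap'],R.from_rotvec(o['orientation']).as_matrix().round(3).tolist())
plan([((p[0],p[1],.165),8.5,.2,.6),(case(0,0,.165),8.5,.2,.9)])
```

```text
[ 0.44707783 -0.01779769  0.03033766] [ 0.23639236 -0.01276403 -0.33979278] 0.05971027001322319 [[0.989, 0.149, 0.0], [0.149, -0.989, -0.0], [0.0, 0.0, -1.0]]
[[[0.0,0.0,-0.56],[0.0,-0.0,0.0],0.2],[[0.0,0.0,-0.56],[0.0,-0.0,0.0],0.2],[[0.0,0.0,-0.56],[0.0,-0.0,0.01],0.2],[[0.0,0.0,-0.56],[0.0,-0.0,0.0],0.2],[[0.0,0.0,-0.56],[0.0,-0.0,0.01],0.2],[[0.0,0.0,-0.57],[0.0,-0.0,0.0],0.2],[[0.59,-0.81,0.0],[0.0,-0.0,0.0],0.2],[[0.59,-0.81,0.0],[0.0,-0.0,0.0],0.2]]
[[[0.59,-0.82,0.0],[0.0,-0.0,0.0],0.2],[[0.59,-0.81,0.0],[0.0,-0.0,0.0],0.2],[[0.58,-0.82,0.0],[0.0,-0.0,0.0],0.2],[[0.59,-0.81,0.0],[0.0,-0.0,0.0],0.2]]
```

Emit:
arm_command(
  commands=[
    [[0,0,-0.3],[0,0,0],0.2],
    [[0,0,-0.56],[0,0,0],0.2],
    [[0,0,-0.7],[0,0,0],0.2],
    [[0,0,-0.7],[0,0,0],0.2],
    [[0,0,-0.7],[0,0,0],0.2],
    [[0,0,-0.4],[0,0,0],0.2],
    [[0.3,-0.41,0],[0,0,0],0.2],
    [[0.59,-0.81,0],[0,0,0],0.2],
  ],
)

```text
time: 25.2
position: [0.475, 0.0358, 0.1656]
orientation: [3.133, 0.232, 0.001]
force: [0.5, -0.3, -3.4]
finger_gap: 0.0597
finger_force: 44.4
```

Emit:
arm_command(
  commands=[
    [[0.59,-0.82,0],[0,0,0],0.2],
    [[0.59,-0.81,0],[0,0,0],0.2],
    [[0.58,-0.82,0],[0,0,0],0.2],
    [[0.59,-0.81,0],[0,0,0],0.2],
    [[0.31,-0.4,0],[0,0,0],0.2],
    [[0,0,0],[0,0,0],0.2],
    [[0,0,0],[0,0,0],0.2],
  ],
)

```text
time: 26.08
position: [0.5578, 0.1958, 0.1647]
orientation: [3.133, 0.235, -0.001]
force: [-0.1, 0.2, -3.0]
finger_gap: 0.0594
finger_force: 44.5
```

Run:
```python
from plan import *
w=cap('wrist');t=cap('top');s=cap('side');o=w['o'];print(o['time'],o['position'],o['force'],o['finger_gap'])
p=np.array(o['position']);print('tcp in case',R.from_euler('z',-8.5,degrees=True).apply(p-np.array([*C,0])).round(4))
for n,c in(('w',w),('t',t),('s',s)):
    P=cloud(c).reshape(-1,3);c8,s8=np.cos(np.radians(8.5)),np.sin(np.radians(8.5))
    d=P[:,:2]-C;X=d[:,0]*c8+d[:,1]*s8;Y=-d[:,0]*s8+d[:,1]*c8;Z=P[:,2]
    k=(Z>.012)&(Z<.085)&(abs(X)<.07)&(abs(Y)<.08)
    print(n,'chan',k.sum(),np.percentile(X[k],[0,2,98,100]).round(4) if k.any() else '',np.percentile(Y[k],[0,2,98,100]).round(4) if k.any() else '')
    k=(Z>.14)&(Z<.28)&(X>.05)&(X<.12)&(abs(Y)<.09)
    if k.any(): print('lid x',np.percentile(X[k],[1,50,99]).round(4))
    if n!='t':
        for y in(-.055,-.045,.04,.05,.058):
            k=(abs(Y-y)<.004)&(abs(X)<.06)&(Z>.085)&(Z<.108);xs=np.sort(X[k]);g=np.diff(xs)
            if len(g): i=g.argmax();print(n,y,'foam gap',xs[i].round(4),xs[i+1].round(4),len(xs))
save({'image':np.hstack([cv2.resize(w['image'],(400,300)),cv2.resize(s['image'][150:310,160:340],(400,300))])},'hover.png')
```

```text
26.075 [0.55777894 0.19576566 0.16472564] [-0.1171739  0.1670758 -3.0371399] 0.05935205707554015
tcp in case [-0.     -0.0005  0.1647]
w chan 4689 [-0.0255 -0.0248  0.0142  0.0211] [-0.0649 -0.0646  0.0658  0.0662]
lid x [0.087  0.0879 0.0894]
w -0.055 foam gap -0.0237 0.024 555
w -0.045 foam gap 0.0563 0.0569 552
w 0.04 foam gap 0.0233 0.024 548
w 0.05 foam gap 0.0583 0.0589 563
w 0.058 foam gap -0.0242 0.0232 599
t chan 15 [0.0015 0.0025 0.0144 0.0144] [0.0498 0.0499 0.0647 0.0648]
lid x [0.0872 0.0896 0.1193]
s chan 515 [-0.019  -0.0155  0.0241  0.0248] [-0.0687 -0.0667  0.034   0.0488]
lid x [0.0863 0.0882 0.1182]
s -0.055 foam gap -0.0244 0.0548 44
s -0.045 foam gap -0.0242 0.0496 49
s 0.04 foam gap -0.0263 0.0234 83
s 0.05 foam gap -0.0254 0.0235 90
s 0.058 foam gap -0.0249 0.0232 80
```

View pics/hover.png

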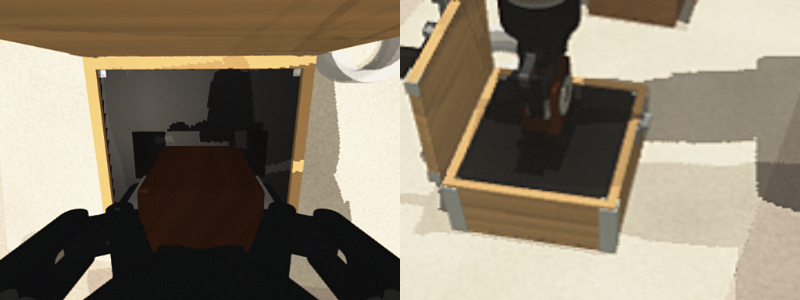

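The clock is held over the channel, whose edges measure -24 to +24 mm in case x on the wrist camera, so it is centred. Lid is at about 90°. Lower slowly.

Emit:
arm_command(
  commands=[
    [[0,0,0.4],[0,0,0],0.2],
    [[0,0,0.4],[0,0,0],0.2],
    [[0,0,0.3],[0,0,0],0.2],
    [[0,0,0.2],[0,0,0],0.2],
    [[0,0,0.2],[0,0,0],0.2],
    [[0,0,0],[0,0,0],0.2],
  ],
)

```text
time: 26.98
position: [0.5581, 0.1964, 0.104]
orientation: [3.133, 0.235, -0.001]
force: [0.9, -0.3, -2.7]
finger_gap: 0.0596
finger_force: 44.4
```

Emit:
arm_command(
  commands=[
    [[0,0,0.3],[0,0,0],0.2],
    [[0,0,0.3],[0,0,0],0.2],
    [[0,0,0.3],[0,0,0],0.2],
    [[0,0,0.2],[0,0,0],0.2],
    [[0,0,0.15],[0,0,0],0.2],
    [[0,0,0],[0,0,0],0.2],
  ],
)

```text
time: 27.72
position: [0.5582, 0.1963, 0.0541]
orientation: [3.133, 0.235, -0.001]
force: [0.6, 0.3, -3.3]
finger_gap: 0.0597
finger_force: 44.4
```

Emit:
arm_command(
  commands=[
    [[0,0,0.05],[0,0,0],0.2],
    [[0,0,0.03],[0,0,0],0.2],
    [[0,0,0],[0,0,0],0.2],
  ],
)

```text
time: 28.1
position: [0.5583, 0.1964, 0.0514]
orientation: [-3.133, -0.235, -0.0]
force: [-0.2, 0.4, -2.9]
finger_gap: 0.0597
finger_force: 44.4
```

Emit:
arm_command(
  commands=[
    [[0,0,0.03],[0,0,0],0.2],
    [[0,0,0.02],[0,0,0],0.2],
    [[0,0,0],[0,0,0],0.2],
  ],
)

```text
time: 28.48
position: [0.5585, 0.1964, 0.0504]
orientation: [-3.133, -0.235, -0.001]
force: [-4.7, -2.5, 9.1]
finger_gap: 0.0595
finger_force: 45.7
```

Emit:
arm_command(
  commands=[
    [[0,0,-0.02],[0,0,0],-0.5],
    [[0,0,0],[0,0,0],-0.75],
    [[0,0,0],[0,0,0],-0.75],
    [[0,0,-0.3],[0,0,0],-0.75],
    [[0,0,-0.7],[0,0,0],-0.75],
    [[0,0,-0.9],[0,0,0],-0.75],
    [[-0.3,0,-0.9],[0,0,0],-0.75],
    [[-0.8,0,-0.8],[0,0,0],-0.75],
  ],
)

```text
time: 29.48
position: [0.5151, 0.1898, 0.1962]
orientation: [-3.132, -0.235, -0.003]
force: [-0.5, -0.2, 0.6]
finger_gap: 0.075
finger_force: 0.0
```

Emit:
arm_command(
  commands=[
    [[-0.9,0,-0.8],[0,0,0],-0.75],
    [[-0.9,0,-0.5],[0,0,0],-0.75],
    [[-0.5,0,0],[0,0,0],-0.75],
    [[0,0,0],[0,0,0],-0.75],
    [[0,0,0],[0,0,0],-0.75],
  ],
)

```text
time: 30.1
position: [0.4245, 0.1762, 0.2464]
orientation: [-3.133, -0.235, -0.001]
force: [0.1, 0.4, -0.4]
finger_gap: 0.0745
finger_force: 0.0
```

Run:
```python
from plan import *
w=cap('wrist');s=cap('side');o=w['o'];print(o['time'],o['position'],o['force'])
for n,c in(('w',w),('s',s)):
    P=cloud(c).reshape(-1,3);c8,s8=np.cos(np.radians(8.5)),np.sin(np.radians(8.5))
    d=P[:,:2]-C;X=d[:,0]*c8+d[:,1]*s8;Y=-d[:,0]*s8+d[:,1]*c8;Z=P[:,2]
    k=(Z>.0975)&(Z<.106)&(abs(X)<.03)&(abs(Y)<.06);r=cv2.minAreaRect(np.c_[X,Y][k].astype(np.float32))
    print(n,k.sum(),np.round(r[0],4),np.round(r[1],4),r[2],np.percentile(Z[k],[2,50,98]).round(4))
    k=(Z>.14)&(Z<.27)&(X>.05)&(X<.12)&(abs(Y)<.09);print('lid',np.percentile(X[k],[1,50,99]).round(4) if k.any() else '')
save({'image':np.hstack([cv2.resize(w['image'],(400,300)),cv2.resize(s['image'][60:360,112:512],(400,300))])},'fin.png')
```

```text
30.1 [0.42447624 0.17621386 0.24639796] [ 0.0804888   0.43812108 -0.36618166]
w 3166 [-0.0027 -0.0001] [0.0545 0.1191] 0.03757178783416748 [0.0977 0.0993 0.1009]
lid 
s 296 [-0.      0.0013] [0.0593 0.1161] 0.16225942969322205 [0.0976 0.099  0.1014]
lid [0.0865 0.0882 0.1164]
```

View pics/fin.png

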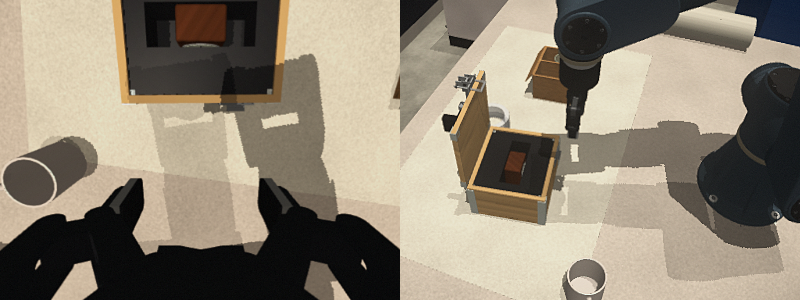

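The clock is seated upright in the middle of the channel ((200,25) left, (515,163) right), its top at about 100 mm. The lid is upright and the bystanders have not moved.

```bash
python3 -c "
from rig import ctrl
print(ctrl.job_done())"
```

```text
the job is handed in; nothing more can be done
None
```

The job is handed in, and the final pictures show every step done in about 30 s: the latch was freed before the lid moved, the lid stands upright, and the clock was stood on the bench, retaken across its 60 mm width and set upright in the middle of the channel, with the tumbler, tape roll and mug left alone.

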